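# Load the spring scale to its mark

## Task

Bring the spring scale's pointer to the long mark on its plate: choose the two of the three brass weights that together do it and stand them upright in the pan. Leave the third weight where it stands on the table.

Things in the scene. Friction and masses are not known exactly. Their poses are not given: they have to be found in the camera images.
- pan_floor (a point): Centre of the spring scale's flat steel pan floor: round, 140 mm across, rim 5 mm high. Housing 130 mm square, fixed, turned up to 20 deg. z up; toward +y, 85-130 mm out, stands a white plate (top 137 mm over the table), a line every 10 mm. Empty: floor at z = 119 mm, needle at top line; sinks 10 mm per 100 g anywhere in it, settles in 1 s. Long mark 30 mm below top line: floor at z = 89 mm
- weight_small: Smallest brass weight, 100 g: a plain upright cylinder 24 mm in diameter and 28 mm tall with a narrow neck and a small round knob on top, 42 mm tall in all; round about its z axis. Origin: centre of its underside; z up. It stands loose on the table at the start. The three weights' places are mixed from start to start
- weight_medium: Middle-sized brass weight, 200 g: a plain upright cylinder 30 mm in diameter and 36 mm tall with a narrow neck and a small round knob on top, 50 mm tall in all; round about its z axis. Origin: centre of its underside; z up. It stands loose on the table at the start. The three weights' places are mixed from start to start
- weight_large: Largest brass weight, 400 g: a plain upright cylinder 38 mm in diameter and 48 mm tall with a narrow neck and a small round knob on top, 62 mm tall in all; round about its z axis. Origin: centre of its underside; z up. It stands loose on the table at the start. The three weights' places are mixed from start to start
Things that resemble listed ones, but are neither listed nor needed, are in the scene too. Leave any green or pink look-alike of the weight_small alone.

How it is judged:
By the outcome, as a careful person would: the job done as asked, in the order asked, and still so for the second after the job is handed in, with the robot touching nothing.
It also fails if it takes over 64 s, if anything falls off the work surface, if the arm or the gripper's body presses on something with over 40 N, if the wrist force passes 120 N, or if a joint passes its speed limit or range.

## Robot

A 6-joint arm with a two-finger parallel gripper is mounted at the origin on a cart in front of the work surface, level with it; the furniture and walls round the work are solid. World frame = base frame: x ahead of the robot, y to its left, z up, the work surface at z = 0. Lengths are in m, angles in rad, forces in N, time in s.
With the tool pointing down it reaches from about 0.275 to 0.975 m from the base axis. Payload 8.4 kg.
Tool frame: the origin (TCP) lies between the finger pads; the fingertips stand 17 mm ahead of it and the grasp point (between the pads) lies 2 mm behind it; z points along the fingers, y is the line along which they close (so a half turn about z gives the same grasp; the last joint's range is limited). The gripper opens to 92 mm and grips with 3 to 60 N. Pads are 20 mm wide; open, the fingers measure 128 mm over their backs; the gripper's body (75 mm by 189 mm) begins 69 mm behind the grasp point.
Start: joints at [1.279, 0.353, 1.633, -0, 1.155, -0.002], TCP at [0.179, 0.599, 0.232] pointing down, gripper open.
Joint ranges: [-2.63, 2.63], [-0.92, 2.1], [0.06, 2.66], [-1.3, 4.44], [0, 2.69], [-3.02, 3.02]. Speed limits (rad/s): [2.22, 2.22, 2.79, 3.14, 3.14, 3.14].

## Interface

Orientations are given as a rotation vector (axis times angle).
In Python, from station import state, get_image, calibration, close_job, silhouettes, landmark_of gives the robot as it stands.
- The arm moves only by the tool servo_tool, never from a script. Its argument "increments" is one flat list of numbers, 6 for each row, row after row: the shift along the world's x, y, z in m, then the turn, a rotation vector about the world's x, y, z in rad. A call has 1 to 20 rows; each row shifts and turns the commanded pose from where the row before left it; what a row does not reach is not made up. A row lasts 1/10 s, in which the tool goes at most 50 mm and 8.59 degrees, less where a joint would pass 70% of its speed; a pose out of reach is approached as far as the arm can. A call is refused whole if a number of a shift passes 0.05 or a number of a turn 0.15, either way. A call with a gripper value outside its range is refused whole. "grip" is the finger opening in m, from 0 to 0.0919, set as the call begins (left out, the last holds). The fingers move at their own pace and stop on an object; "squeeze" is the grip in N (left out, the last holds). Time passes only in rows, so rows that do not move let the fingers close. It gives the time, the measured TCP pose, the force, the opening and the grip force at its end, in the units of the state.
- state(): the state, without advancing time (a new reading comes with each control period).
- get_image(name): name is "scene" or "top"; returns the picture (420x560x3 uint8, red, green, blue); there is no depth.
- calibration(name): a dict with "mtx" (3x3 intrinsics, pixels), "distortion" ([k1, k2, p1, p2, k3] as OpenCV has them; the pictures are not rectified), "pose" (4x4, takes a point from camera to world coordinates). Camera axes: x right, y down, z forward; pixel columns grow to the right and rows downward; lengths in m; the calibration is good to about 2 mm. A picture is of the moment at which its call begins. calibration takes no time and is no camera call.
- close_job(): hands the job in; it is judged then, once.
Trained networks look in the newest picture that a camera, given by its name, has taken for a name from the list of things; names that differ only in an ending like _2 or _b are one class to them, and where a whole thing is asked for, a point or a joint stands for the part that bears it (a point fixed in the world has none). Each returns a list of dicts, best first, with "score" (0 to 1); they miss things now and then, are a little off and sometimes report something else, mostly with a low value. They report only what shows in the picture. A call takes as long as a camera call. They do not tell look-alikes from the thing itself.
- silhouettes(camera, thing): "region" (420x560 bool, what is visible of it) and "bbox" ([left, top, right, bottom] in pixels, round what is visible of it).
- landmark_of(camera, thing): "at" ([column, row] in pixels: a listed point, or the origin of a listed thing).
The state is a dict: "t": time; "joint_positions": joint angles; "dq": joint speeds; "joint_efforts": joint torques, N m; "tcp_pos": TCP position; "tool_rot": TCP orientation; "contact_force": force on the tool from outside, world axes, zero at the start; "moment": the same for the moment, N m; "width": opening from 0.0 (shut) to 1.0 (fully open); "grip_force": force on a finger pad.
Only numpy, scipy, OpenCV 4.12 (cv2) and the standard library are available. Lean on these libraries where they do the work, as an engineer would, in place of code of your own. Each camera call takes 0.05 s, during which the arm holds its last target. There are 200 camera calls.

## Working session

There is one attempt and no reset: what is moved stays moved. The work goes in short steps, Python scripts to look and compute and a tool call to move; the robot and the scene stay as the last step left them, time stands still between calls to the robot, and variables do not carry over. Pictures are saved under pics/ and viewed, at most 10 in all, crops included, and the job is handed in when it is done.

Besides the shell and the picture viewer there is one more tool, called after ">>>" by a JSON object that holds its "method" and its "body", one argument or row to a line. servo_tool: Moves the arm, as the interface text tells. Its arguments: {"type":"object","properties":{"increments":{"type":"array"},"grip":{"type":"number"},"squeeze":{"type":"number"}},"required":["increments"]}

```bash
mkdir -p pics; cat > h.py <<'E'
import numpy as np, cv2
from station import *
def ray(cam,px):
    c=calibration(cam);u=cv2.undistortPoints(np.array([[px]],float),np.array(c["mtx"]),np.array(c["distortion"]))[0,0]
    P=np.array(c["pose"]);return P[:3,3],P[:3,:3]@np.array([u[0],u[1],1])
def onz(cam,px,z):
    o,d=ray(cam,px);return o+d*(z-o[2])/d[2]
def proj(cam,p):
    c=calibration(cam);P=np.linalg.inv(np.array(c["pose"]))
    return cv2.projectPoints(np.array([p],float),cv2.Rodrigues(P[:3,:3])[0],P[:3,3],np.array(c["mtx"]),np.array(c["distortion"]))[0][0,0]
E
python3 - <<'E'
from h import *
ims=[]
for c in("scene","top"):
    im=get_image(c);cv2.imwrite(f"pics/{c}0.png",im[:,:,::-1])
    print(c,np.round(calibration(c)["pose"],2).tolist())
    for t,z in(("pan_floor",.119),("weight_small",0),("weight_medium",0),("weight_large",0)):
        for r in landmark_of(c,t): print(c,t,round(r["score"],2),np.round(r["at"]),onz(c,r["at"],z).round(4))
        if t!="pan_floor":
            for r in silhouettes(c,t): print("   sil",round(r["score"],2),r["bbox"])
print(state())
E
```

```text
scene [[0.87, -0.23, 0.44, 0.02], [-0.5, -0.38, 0.78, -0.83], [-0.02, -0.9, -0.44, 0.55], [0.0, 0.0, 0.0, 1.0]]
scene pan_floor 0.91 [258. 151.] [0.5882 0.2984 0.119 ]
scene weight_small 0.78 [292. 318.] [ 0.3534 -0.2837  0.    ]
scene weight_small 0.78 [327. 344.] [ 0.3715 -0.3736  0.    ]
scene weight_small 0.71 [321. 314.] [ 0.4074 -0.3018  0.    ]
scene weight_small 0.71 [368. 334.] [ 0.4491 -0.3895  0.    ]
scene weight_small 0.46 [300. 289.] [ 0.4147 -0.2148  0.    ]
   sil 0.81 [286.3, 298.5, 298.3, 322.0]
   sil 0.76 [293.0, 271.5, 305.8, 294.3]
   sil 0.76 [361.6, 317.0, 375.2, 340.5]
   sil 0.74 [319.4, 325.1, 333.7, 347.9]
   sil 0.52 [312.3, 294.6, 326.6, 315.6]
scene weight_medium 0.78 [289. 254.] [ 0.464  -0.0894  0.    ]
   sil 0.83 [279.5, 233.8, 294.3, 257.5]
   sil 0.54 [229.8, 140.5, 281.8, 170.3]
scene weight_large 0.94 [264. 245.] [ 0.435  -0.0219  0.    ]
top [[0.01, -0.99, 0.12, 0.32], [-1.0, -0.01, 0.02, -0.05], [-0.02, -0.12, -0.99, 1.26], [0.0, 0.0, 0.0, 1.0]]
top pan_floor 0.66 [165. 163.] [0.5892 0.2841 0.119 ]
top weight_small 0.6 [369. 230.] [ 0.4188 -0.
[... 502 characters left out ...]
 0.8, 'joint_positions': array([ 1.27862457e+00,  3.52973491e-01,  1.63339155e+00,  1.63339246e-05,
        1.15517228e+00, -2.41115163e-03]), 'dq': array([-7.23635096e-05,  1.26907109e-03, -1.07658365e-03, -8.14411877e-04,
       -1.40749151e-03, -1.62647910e-03]), 'joint_efforts': array([ 1.24180351e-03, -5.93684042e+01, -3.34567094e+01,  6.98824623e-02,
        1.56128086e-02,  1.30144872e-04]), 'tcp_pos': array([0.17858386, 0.59896237, 0.23160316]), 'tool_rot': array([-4.53573542e-01, -3.10867071e+00, -8.94153801e-05]), 'contact_force': array([-0.82670015,  0.08217203,  0.09382001]), 'moment': array([ 0.00737558, -0.00695724, -0.07598573]), 'grip_force': 0.0, 'width': 0.9997240670557636}
```

View pics/scene0.png

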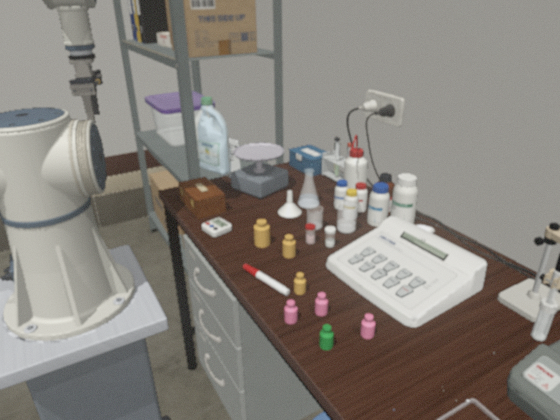

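View pics/top0.png

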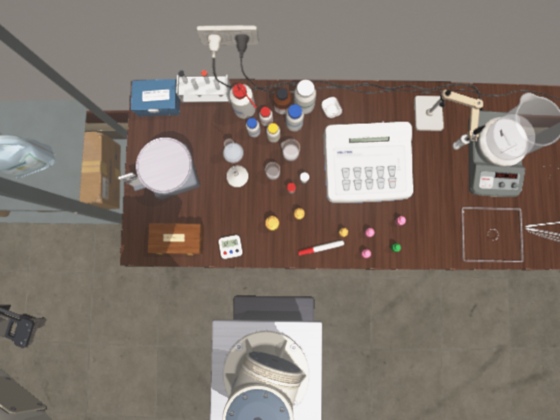

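Target is 300 g on the scale, so small plus medium; the large one stays.

- **weight_small candidates (scene):** brass (300,284), pink (291,312), pink (321,305), pink (368,327), green (327,338). I choose the brass one at (300,284), which is top (344,232).
- **weight_medium:** brass (289,247).
- **weight_large:** brass (262,233).
- **Pan:** scene (258,153), top (164,165). The shelf post is just past it.

Next is a refinement by triangulation and a close crop.

```bash
python3 - <<'E'
from h import *
from scipy.optimize import least_squares
S,T=[cv2.imread(f"pics/{c}0.png") for c in("scene","top")]
G={"scene":S,"top":T}
a=cv2.resize(S[215:355,240:390],None,fx=4,fy=4,interpolation=cv2.INTER_CUBIC)
cv2.imwrite("pics/crop1.png",a)
def cyl(x,y,r,h,hk,rk=.006):
    t=np.linspace(0,2*np.pi,24)
    pts=[(x+rr*np.cos(k),y+rr*np.sin(k),z) for rr,z in((r,0),(r,h),(rk,hk),(rk,h+.006)) for k in t];return np.array(pts)
def blob(c,px,R):
    hsv=cv2.cvtColor(G[c],cv2.COLOR_BGR2HSV);m=cv2.inRange(hsv,(12,110,90),(30,255,255))
    n,l,s,ce=cv2.connectedComponentsWithStats(m)
    b=min(range(1,n),key=lambda i:np.hypot(*(ce[i]-px))-(s[i][4]>8)*1000)
    return s[b],ce[b]
def pr(c,P):
    k=calibration(c);I=np.linalg.inv(np.array(k["pose"]))
    return cv2.projectPoints(P,cv2.Rodrigues(I[:3,:3])[0],I[:3,3],np.array(k["mtx"]),np.array(k["distortion"]))[0][:,0]
def bc(q): return (q.min(0)+q.max(0))/2
for n,sp,tp,g,r,h,hk in(("small",(300,284),(344,232),(.415,-.22),.012,.028,.042),("med",(289,247),(299,213),(.47,-.09),.015,.036,.05),("large",(262,233),(272,223),(.437,-.015),.019,.048,.062)):
    for cs in(("scene",),("top",),("scene","top")):
        ob=[]
        for c in cs:
            s,_=blob(c,sp if c=="scene" else tp,0);ob.append(((s[0]+(s[2]-1)/2,s[1]+(s[3]-1)/2)))
        f=lambda v:np.concatenate([bc(pr(c,cyl(*v,r,h,hk)))-o for c,o in zip(cs,ob)])
        R=least_squares(f,g,x_scale=.01,diff_step=1e-4);print(n,cs,R.x.round(4),R.fun.round(2),s)
for c in G:
  for r in silhouettes(c,"pan_floor")[:2]: print(c,"pan",round(r["score"],2),r["bbox"])
# overlay pan circle hypotheses
out=[]
for c,o in(("scene",(200,120)),("top",(105,115))):
    im=cv2.resize(G[c][o[1]:o[1]+100,o[0]:o[0]+100],None,fx=4,fy=4,interpolation=cv2.INTER_CUBIC)
    t=np.linspace(0,2*np.pi,60)
    for (x,y),col in(((.589,.29),(0,0,255)),):
        P=np.c_[x+.07*np.cos(t),y+.07*np.sin(t),0*t+.124]
        q=((pr(c,P)-o+.5)*4).astype(int)
        cv2.polylines(im,[q.reshape(-1,1,2)],True,col,1)
    out.append(im)
cv2.imwrite("pics/pan1.png",np.hstack(out))
E
```

```text
small ('scene',) [ 0.4125 -0.2197] [-0.  0.] [293 271  15  25 290]
small ('top',) [ 0.4115 -0.2206] [0. 0.] [338 227  11  11  92]
small ('scene', 'top') [ 0.412  -0.2203] [-0.06  0.22 -0.12 -0.17] [338 227  11  11  92]
med ('scene',) [ 0.463  -0.0885] [-0.  0.] [281 233  15  27 329]
med ('top',) [ 0.4643 -0.091 ] [0. 0.] [293 207  13  14 133]
med ('scene', 'top') [ 0.4632 -0.0899] [ 0.4   0.24 -0.4   0.35] [293 207  13  14 133]
large ('scene',) [ 0.4359 -0.0086] [0. 0.] [253 217  18  32 482]
large ('top',) [ 0.4347 -0.0129] [0. 0.] [265 215  15  17 203]
large ('scene', 'top') [ 0.4348 -0.0116] [ 0.17  0.66 -0.44 -0.03] [265 215  15  17 203]
scene pan 0.62 [231.3, 140.5, 283.3, 171.2]
top pan 0.84 [137.6, 136.9, 189.3, 190.2]
```

View pics/crop1.png

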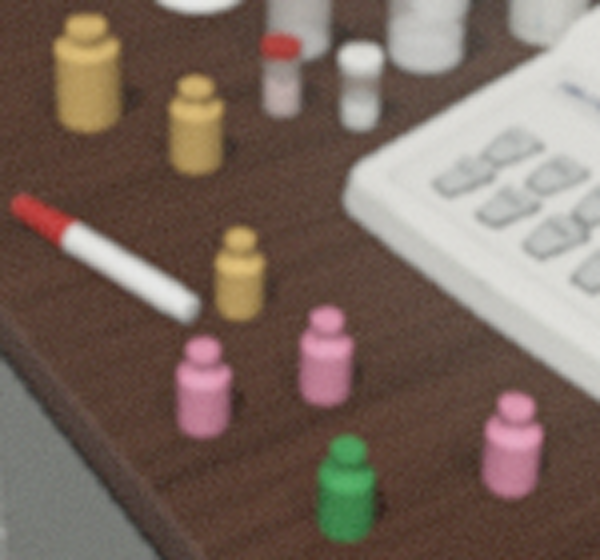

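View pics/pan1.png

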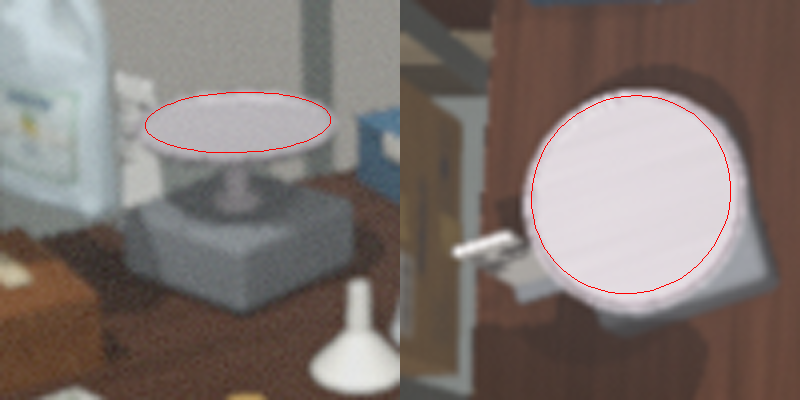

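The crop confirms the smallest brass weight at crop (240,275), i.e. scene (300,284), with the marker about 30 mm beside it. The pan overlay is about 1 px off, so I put the pan centre near (0.585, 0.287). Going for the medium weight first.

>>> {"method": "servo_tool", "body": {
  "increments": [0.018,-0.04,0.002,0,0,0,0.018,-0.04,0.002,0,0,0,0.018,-0.04,0.002,0,0,0,0.018,-0.04,0.002,0,0,0,0.018,-0.04,0.002,0,0,0,0.018,-0.04,0.002,0,0,0,0.018,-0.04,0.002,0,0,0,0.018,-0.04,0.002,0,0,0,0.018,-0.04,0.002,0,0,0,0.018,-0.04,0.002,0,0,0,0.013,-0.036,-0.012,0,0,0,0.013,-0.036,-0.012,0,0,0,0.013,-0.036,-0.012,0,0,0,0.013,-0.036,-0.012,0,0,0,0.013,-0.036,-0.012,0,0,0,0.013,-0.036,-0.012,0,0,0,0.013,-0.036,-0.012,0,0,0,0.013,-0.036,-0.012,0,0,0,0,0,0,0,0,0],
  "grip": 0.056
}}

```text
t: 2.8
tcp_pos: [0.4635, -0.0924, 0.1545]
tool_rot: [-0.458, -3.108, 0.001]
contact_force: [-0.5, -0.6, 0.1]
width: 0.609
grip_force: 0.0
```

>>> {"method": "servo_tool", "body": {
  "increments": [0,0.001,-0.03,0,0,0,0,0.001,-0.03,0,0,0,0,0,-0.03,0,0,0,0,0,-0.02,0,0,0,0,0,-0.01,0,0,0,0,0,-0.009,0,0,0,0,0,0,0,0,0]
}}

```text
t: 3.5
tcp_pos: [0.4625, -0.0868, 0.0263]
tool_rot: [-0.453, -3.108, -0.0]
contact_force: [0.0, -0.7, -0.0]
width: 0.614
grip_force: 0.0
```

>>> {"method": "servo_tool", "body": {
  "increments": [0,0,0,0,0,0,0,0,0,0,0,0,0,0,0,0,0,0,0,0,0,0,0,0,0,0,0,0,0,0],
  "grip": 0.0,
  "squeeze": 20
}}

```text
t: 4.0
tcp_pos: [0.463, -0.0874, 0.0273]
tool_rot: [0.453, 3.108, -0.0]
contact_force: [-1.2, -1.7, 7.8]
width: 0.319
grip_force: 20.0
```

>>> {"method": "servo_tool", "body": {
  "increments": [0,0,0.02,0,0,0,0,0,0.04,0,0,0,0,0,0.045,0,0,0,0,0,0.045,0,0,0,0.005,0.012,0.035,0,0,0,0.012,0.03,0.02,0,0,0,0.015,0.036,0,0,0,0,0.015,0.036,0,0,0,0,0.015,0.036,0,0,0,0,0.015,0.036,0,0,0,0,0.015,0.036,0,0,0,0,0.015,0.036,0,0,0,0,0.015,0.036,0,0,0,0,0.012,0.03,0,0,0,0,0.01,0.025,0,0,0,0,0.005,0.017,0,0,0,0,0,0,0,0,0,0,0,0,0,0,0,0]
}}

```text
t: 5.8
tcp_pos: [0.611, 0.2784, 0.2312]
tool_rot: [-0.453, -3.108, 0.002]
contact_force: [0.5, 0.5, -2.7]
width: 0.32
grip_force: 20.0
```

```bash
python3 - <<'E'
from h import *
ims=[]
for c,o in(("scene",(180,60)),("top",(100,90))):
    im=get_image(c)[:,:,::-1];ims.append(cv2.resize(im[o[1]:o[1]+150,o[0]:o[0]+130],None,fx=3,fy=3))
cv2.imwrite("pics/p2.png",np.hstack(ims)); s=state();print(s["tcp_pos"],s["width"],s["contact_force"])
E
```

```text
[0.61112139 0.27778508 0.23148888] 0.3155011088157322 [-0.21764848  0.04487124 -1.72603208]
```

View pics/p2.png

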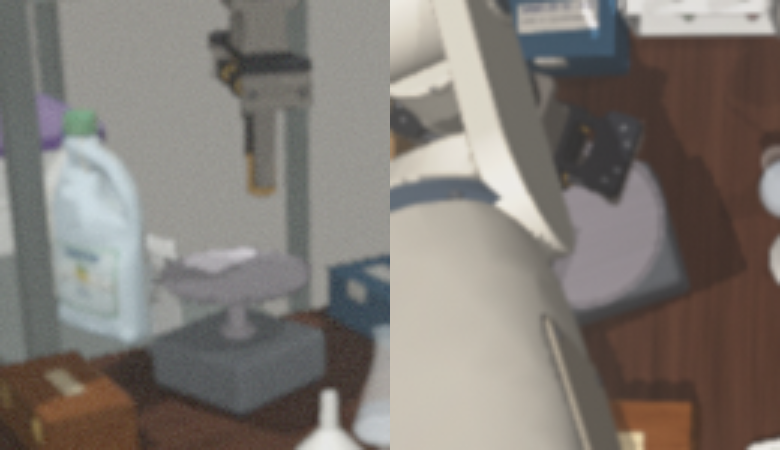

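The medium weight is held between the fingers, its underside showing at crop (262,188), above the far half of the pan. The force of -2 N agrees. Lowering.

>>> {"method": "servo_tool", "body": {
  "increments": [0,0,-0.025,0,0,0,0,0,-0.03,0,0,0,0,0,-0.02,0,0,0,0,0,-0.005,0,0,0,0,0,-0.005,0,0,0,0,0,-0.005,0,0,0,0,0,-0.005,0,0,0,0,0,-0.005,0,0,0,0,0,-0.003,0,0,0,0,0,0,0,0,0,0,0,0,0,0,0,0,0,0,0,0,0]
}}

```text
t: 7.1
tcp_pos: [0.6118, 0.279, 0.1289]
tool_rot: [0.453, 3.108, 0.0]
contact_force: [1.4, -0.8, -0.9]
width: 0.319
grip_force: 20.0
```

>>> {"method": "servo_tool", "body": {
  "increments": [0,0,0,0,0,0,0,0,0,0,0,0,0,0,0,0,0,0,0,0,0,0,0,0,0,0,0.01,0,0,0,0,0,0.03,0,0,0,0,0,0.04,0,0,0,0,0,0.04,0,0,0,0,0,0,0,0,0],
  "grip": 0.046
}}

```text
t: 8.0
tcp_pos: [0.6144, 0.2803, 0.2559]
tool_rot: [0.452, 3.1, 0.009]
contact_force: [0.4, -0.1, -0.2]
width: 0.496
grip_force: 0.0
```

>>> {"method": "servo_tool", "body": {
  "increments": [-0.01,-0.025,0.01,0,0,0,-0.018,-0.045,0,0,0,0,-0.018,-0.045,0,0,0,0,-0.018,-0.045,0,0,0,0,-0.018,-0.045,0,0,0,0,-0.018,-0.045,0,0,0,0,-0.018,-0.045,0,0,0,0,-0.018,-0.045,0,0,0,0,-0.018,-0.045,0,0,0,0,-0.018,-0.045,0,0,0,0,-0.018,-0.045,-0.03,0,0,0,-0.008,-0.024,-0.05,0,0,0,0,0,-0.03,0,0,0,0,0,0,0,0,0,0,0,0,0,0,0],
  "grip": 0.05
}}

```text
t: 9.5
tcp_pos: [0.4168, -0.2118, 0.1582]
tool_rot: [-0.454, -3.108, -0.0]
contact_force: [-0.5, -0.3, 0.2]
width: 0.544
grip_force: 0.0
```

```bash
python3 - <<'E'
from h import *
ims=[]
for c,o in(("scene",(200,110)),("top",(110,110))):
    im=get_image(c)[:,:,::-1];ims.append(cv2.resize(im[o[1]:o[1]+100,o[0]:o[0]+100],None,fx=4,fy=4))
cv2.imwrite("pics/p3.png",np.hstack(ims)); s=state();print(s["tcp_pos"],s["width"],s["contact_force"])
E
```

```text
[ 0.41793054 -0.21204437  0.15934262] 0.5431755634386335 [0.46244513 0.24990505 0.58159594]
```

View pics/p3.png

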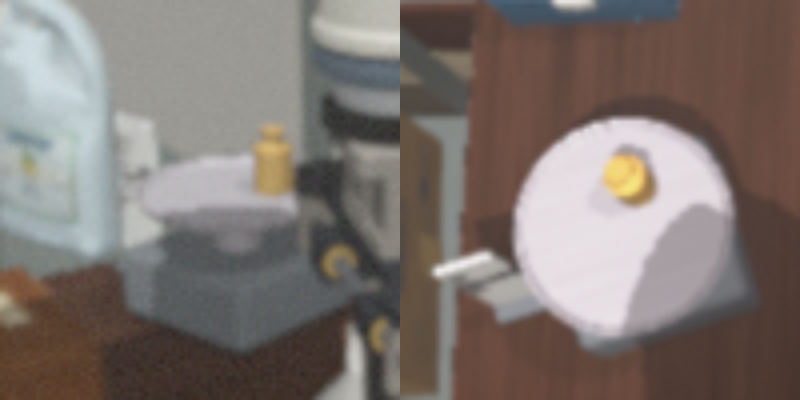

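The medium weight stands upright in the far part of the pan (scene crop (272,165), top crop (627,180)), with room on the near side. Now the small one.

>>> {"method": "servo_tool", "body": {
  "increments": [-0.005,-0.008,-0.02,0,0,0,0,0,-0.03,0,0,0,0,0,-0.03,0,0,0,0,0,-0.03,0,0,0,0,0,-0.018,0,0,0,0,0,-0.008,0,0,0,0,0,0,0,0,0,0,0,0,0,0,0]
}}

```text
t: 10.4
tcp_pos: [0.4128, -0.2203, 0.0229]
tool_rot: [0.453, 3.107, -0.001]
contact_force: [0.5, 0.5, 0.1]
width: 0.545
grip_force: 0.0
```

>>> {"method": "servo_tool", "body": {
  "increments": [0,0,-0.002,0,0,0,0,0,0,0,0,0,0,0,0,0,0,0,0,0,0,0,0,0,0,0,0,0,0,0,0,0,0,0,0,0],
  "grip": 0.0,
  "squeeze": 15
}}

```text
t: 11.0
tcp_pos: [0.4119, -0.2201, 0.02]
tool_rot: [0.454, 3.108, -0.0]
contact_force: [-0.8, 0.8, 6.5]
width: 0.253
grip_force: 15.0
```

>>> {"method": "servo_tool", "body": {
  "increments": [0,0,0.02,0,0,0,0,0,0.045,0,0,0,0,0,0.05,0,0,0,0,0,0.05,0,0,0,0,0,0.05,0,0,0,0.01,0.035,0,0,0,0,0.012,0.042,0,0,0,0,0.012,0.042,0,0,0,0,0.012,0.042,0,0,0,0,0.012,0.042,0,0,0,0,0.012,0.042,0,0,0,0,0.012,0.042,0,0,0,0,0.012,0.042,0,0,0,0,0.012,0.042,0,0,0,0,0.012,0.042,0,0,0,0,0.012,0.042,0,0,0,0,0.01,0.035,0,0,0,0,0.005,0.02,0,0,0,0,0,0,0,0,0,0,0,0,0,0,0,0]
}}

```text
t: 13.0
tcp_pos: [0.5561, 0.2897, 0.234]
tool_rot: [-0.452, -3.108, 0.002]
contact_force: [0.5, -0.5, -0.6]
width: 0.256
grip_force: 15.0
```

>>> {"method": "servo_tool", "body": {
  "increments": [0.001,0.003,-0.025,0,0,0,0,0,-0.04,0,0,0,0,0,-0.03,0,0,0,0,0,-0.012,0,0,0,0,0,-0.004,0,0,0,0,0,-0.004,0,0,0,0,0,-0.004,0,0,0,0,0,-0.003,0,0,0,0,0,0,0,0,0,0,0,0,0,0,0,0,0,0,0,0,0]
}}

```text
t: 14.1
tcp_pos: [0.5579, 0.2932, 0.113]
tool_rot: [0.453, 3.108, 0.001]
contact_force: [0.5, 0.9, 0.1]
width: 0.254
grip_force: 15.0
```

>>> {"method": "servo_tool", "body": {
  "increments": [0,0,0,0,0,0,0,0,0,0,0,0,0,0,0,0,0,0,0,0,0,0,0,0,0,0,0.01,0,0,0,0,0,0.03,0,0,0,0,0,0.04,0,0,0,0,0,0.04,0,0,0,0,0,0.03,0,0,0,-0.02,-0.04,0,0,0,0,-0.02,-0.04,0,0,0,0,-0.02,-0.04,0,0,0,0,-0.02,-0.04,0,0,0,0,-0.02,-0.04,0,0,0,0,-0.02,-0.04,0,0,0,0,-0.02,-0.04,0,0,0,0,0,-0.04,0,0,0,0,0,-0.04,0,0,0,0,0,-0.04,0,0,0,0,0,0,0,0,0,0],
  "grip": 0.04
}}

```text
t: 16.1
tcp_pos: [0.4177, -0.1107, 0.2636]
tool_rot: [0.459, 3.106, -0.002]
contact_force: [0.7, 1.6, 0.2]
width: 0.434
grip_force: 0.0
```

```bash
python3 - <<'E'
from h import *
ims=[]
for c,o in(("scene",(200,110)),("top",(110,110))):
    im=get_image(c)[:,:,::-1];cv2.imwrite(f"pics/full_{c}.png",im);ims.append(cv2.resize(im[o[1]:o[1]+100,o[0]:o[0]+100],None,fx=4,fy=4))
cv2.imwrite("pics/p4.png",np.hstack(ims)); s=state();print(s["t"],s["tcp_pos"],s["width"],s["contact_force"])
E
```

```text
16.2 [ 0.41753837 -0.10757181  0.26318284] 0.432177702927848 [ 0.73259342  0.14885277 -0.31497508]
```

View pics/p4.png

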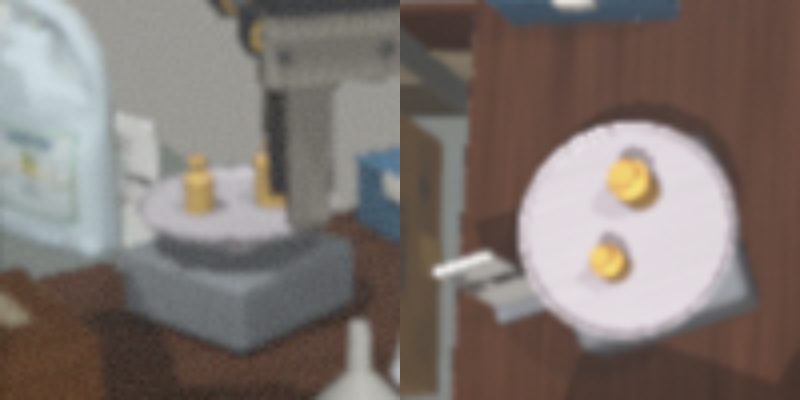

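View pics/full_scene.png

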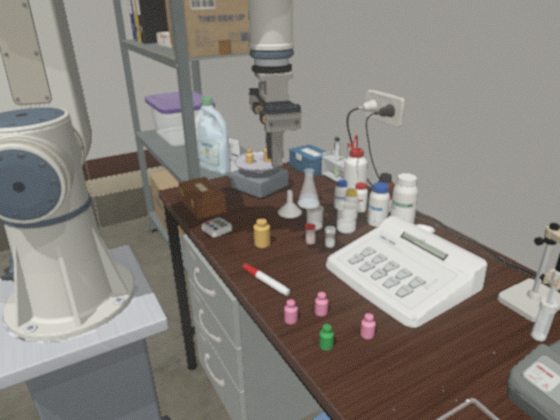

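Both weights stand upright in the pan, the small one at top crop (608,260) and the medium one at (630,182). The large weight is still at scene (262,234), the look-alikes haven't moved, and the arm is clear. I'll let it settle, then hand in.

>>> {"method": "servo_tool", "body": {
  "increments": [0,0,0,0,0,0,0,0,0,0,0,0,0,0,0,0,0,0,0,0,0,0,0,0,0,0,0,0,0,0,0,0,0,0,0,0,0,0,0,0,0,0,0,0,0,0,0,0]
}}

```text
t: 17.0
tcp_pos: [0.4177, -0.1069, 0.2626]
tool_rot: [-0.454, -3.109, 0.0]
contact_force: [0.9, -0.6, 0.3]
width: 0.436
grip_force: 0.0
```

```bash
python3 -c "
from station import *
print(close_job())"
```

```text
the job is handed in; nothing more can be done
None
```

The job is handed in: the 100 g and 200 g weights stand upright in the pan, 300 g in all for the 30 mm long mark. The 400 g weight and the look-alikes were left where they stood; I did not read the needle itself, and no verdict came back.

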